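# Start the dental polishing unit: extraction first, then spindle

## Task

Start up the polishing unit at its console: press the square key fully down to switch on the dust extraction and let it come back up, then press the large round key fully down to start the spindle and let it come back up. Press one key at a time, and do not press the small round key or the narrow bar key.

Things in the scene. Friction and masses are not known exactly. Their poses are not given: they have to be found in the camera images.
- square_key_top (a point): Dust extraction key: white square cap, 32 mm by 32 mm. Like all four it goes straight down 8 mm on a spring (1.5 N to start, 5 N fully down; 6 mm counts as pressed) and springs back; the point moves with it. The point: centre of the cap's top, 66 mm above the table; z up, x and y along the console's short and long sides.
- large_round_key_top (a point): Spindle start key: white round cap, 34 mm across, the larger of the two round ones. The four keys form one row, in any order, 62 mm between centres, each in a black bezel 46 mm square and 10 mm high, on the robot's side of a grey console 300 by 220 mm, its deck 45 mm above the table, turned up to 20 degrees. The point: centre of the cap's top, 66 mm above the table; z up, x and y along the console's short and long sides.
- small_round_key_top (a point): Not to be pressed: white round cap, 20 mm across, the smaller of the two round ones. Same row, bezel, 8 mm travel and spring as the others. The point: centre of the cap's top, 66 mm above the table; z up, x and y along the console's short and long sides.
- bar_key_top (a point): Not to be pressed: white narrow bar cap, 36 mm by 14 mm, its long side across the row. Same row, bezel, 8 mm travel and spring as the others. The point: centre of the cap's top, 66 mm above the table; z up, x and y along the console's short and long sides.

How it is judged:
On the way, in this order (a step that is already met when the one before it is completed fails the run):
1. the square key is pressed down (6 mm or more of its 8 mm) while the large round key is up (distance of square_key_top from where it was at the start of the episode above 0.006 m and distance of large_round_key_top from where it was at the start of the episode below 0.002 m), for 0.1 s.
2. the large round key is pressed down (6 mm or more of its 8 mm) while the square key is up again (distance of large_round_key_top from where it was at the start of the episode above 0.006 m and distance of square_key_top from where it was at the start of the episode below 0.002 m), for 0.1 s.
At the end, for the whole second after the job is handed in: The square key and then the large round key have each been pressed down 6 mm or more, and all four keys are up again (within 1.5 mm of where they began) (distance of each of square_key_top, large_round_key_top, small_round_key_top, bar_key_top from where it was at the start of the episode below 0.0015 m); the robot touches nothing.
It fails at once if the small round key is pressed (more than 3 mm) (distance of small_round_key_top from where it was at the start of the episode above 0.003 m).
It fails at once if the narrow bar key is pressed (more than 3 mm) (distance of bar_key_top from where it was at the start of the episode above 0.003 m).
It fails at once if the square and the large round key are down at once (more than 3 mm each) (distance of each of square_key_top, large_round_key_top from where it was at the start of the episode above 0.003 m).
It also fails if it takes over 32 s, if anything falls off the work surface, if the arm or the gripper's body presses on something with over 40 N, if the wrist force passes 120 N, or if a joint passes its speed limit or range.

## Robot

A 6-joint arm with a two-finger parallel gripper is mounted at the origin on the work surface. World frame = base frame: x ahead of the robot, y to its left, z up, the work surface at z = 0. Lengths are in m, angles in rad, forces in N, time in s.
With the tool pointing down it reaches from about 0.35 to 0.85 m from the base axis. Payload 8.1 kg.
Tool frame: the origin (TCP) lies on the mounting face of the last link; the fingertips stand 186 mm ahead of it and the grasp point (between the pads) lies 167 mm ahead of it; z points along the fingers, y is the line along which they close (so a half turn about z gives the same grasp; the last joint's range is limited). The gripper opens to 93 mm and grips with 3 to 60 N. Pads are 15 mm wide; open, the fingers measure 128 mm over their backs; the gripper's body (75 mm by 188 mm) begins 65 mm behind the grasp point.
Start: joints at [1.078, 0.13, 1.488, -0, 1.523, -0.085], TCP at [0.238, 0.551, 0.405] pointing down, gripper open.
Joint ranges: [-2.96, 2.96], [-0.89, 2.26], [0.02, 2.5], [-1.34, 4.48], [0, 2.73], [-2.66, 2.66]. Speed limits (rad/s): [2.39, 2.39, 2.79, 3.14, 3.14, 3.14].

## Interface

Orientations are given as a rotation vector (axis times angle).
In Python, from plant import * gives the robot as it stands. The module is installed in compiled form; this text tells all that it offers.
- The arm moves only by the tool arm_command, never from a script. Its argument "increments" is a list of rows, each a list of 6 numbers: the shift along the tool's x, y, z in units of 0.2 m (1.0 is 0.2 m), then the turn, a rotation vector about the tool's x, y, z in units of pi rad (1.0 is pi rad). A call has exactly 5 rows; each row is the pose to reach, as a shift and turn from the pose commanded when the call began, along the tool's axes at that moment, turning the shorter way round; what a row does not reach only later rows make up. A row lasts 1/8 s, in which the tool goes at most 62.5 mm and 10.7 degrees, less where a joint would pass 70% of its speed; a pose out of reach is approached as far as the arm can. A call with a number of a shift or a turn outside -1 to 1 is refused whole. A call with a gripper value outside its range is refused whole. "fingers" is the closure, from -1 (fully open) to 1 (shut), set as the call begins (left out, the last holds). The fingers move at their own pace and stop on an object; "force" is the grip in N (left out, the last holds). Time passes only in rows, so rows that repeat a pose let the fingers close, or fill a call up. It gives the time, the measured TCP pose, the force, the opening and the grip force at its end, in the units of the state.
- read_state(): the state, without advancing time (a new reading comes with each control period).
- read_camera(name): name is "scene" or "top"; returns a dict with "image" (420x560x3 uint8, red, green, blue), "fx", "fy", "cx", "cy" (pixels), "k1" (the pictures are not rectified: a ray, as slopes to the right and down, at radius r is drawn at 1 + k1 r^2 times it, then the intrinsics apply), "T" (4x4, takes a point from camera to world coordinates). Camera axes: x right, y down, z forward; pixel columns grow to the right and rows downward; lengths in m; the calibration is good to about 2 mm. A picture is of the moment at which its call begins. There is no depth.
- close_job(): hands the job in; it is judged then, once.
The state is a dict: "t": time; "q": joint angles; "dq": joint speeds; "joint_torque": joint torques, N m; "tool_pos": TCP position; "orientation": TCP orientation; "force": force on the tool from outside, world axes, zero at the start; "wrist_torque": the same for the moment, N m; "opening": finger opening in m; "gripper_force": force on a finger pad.
Only numpy, scipy, OpenCV 4.12 (cv2) and the standard library are available. Lean on these libraries where they do the work, as an engineer would, in place of code of your own. Each camera call takes 0.05 s, during which the arm holds its last target. There are 200 camera calls.

## Working session

There is one attempt and no reset: what is moved stays moved. The work goes in short steps, Python scripts to look and compute and a tool call to move; the robot and the scene stay as the last step left them, time stands still between calls to the robot, and variables do not carry over. Pictures are saved under pics/ and viewed, at most 10 in all, crops included, and the job is handed in when it is done.

Besides the shell and the picture viewer there is one more tool, called after "Call:" as name(argument=value, ...), one argument or row to a line, values as JSON. arm_command: Moves the arm, as the interface text tells. Shifts and turns lie within -1 to 1; 1 stands for 0.2 m of shift or pi rad of turn. Its arguments: {"type":"object","properties":{"increments":{"type":"array","items":{"type":"array","items":{"type":"number","minimum":-1,"maximum":1}}},"fingers":{"type":"number"},"force":{"type":"number"}},"required":["increments"]}

```bash
mkdir -p pics; python3 - <<'E'
from plant import *
import cv2
s=read_state();print(s['t'],s['tool_pos'],s['orientation'],s['opening'])
for n in("top","scene"):
    c=read_camera(n);cv2.imwrite(f"pics/{n}0.png",c["image"][:,:,::-1]);print(n,c["fx"],c["cx"],c["cy"],c["k1"],c["T"].round(3).tolist())
E
```

```text
0.0 [0.23784399 0.55059892 0.40367577] [-6.36077463e-01 -3.07598571e+00  2.79104270e-03] 0.09285622259176243
top 486.1379210839565 271.4273993702931 207.80305234414573 -0.09532354596488052 [[-0.077, -0.973, 0.216, 0.364], [-0.997, 0.074, -0.022, 0.048], [0.005, -0.217, -0.976, 0.811], [0.0, 0.0, 0.0, 1.0]]
scene 398.14736352176885 276.1130795913791 208.98037668538248 -0.01828171182172835 [[-0.214, 0.514, -0.831, 1.066], [0.977, 0.092, -0.195, 0.187], [-0.023, -0.853, -0.522, 0.442], [0.0, 0.0, 0.0, 1.0]]
```

View pics/top0.png

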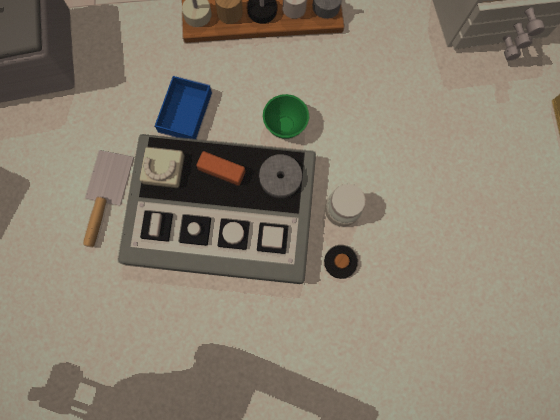

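View pics/scene0.png

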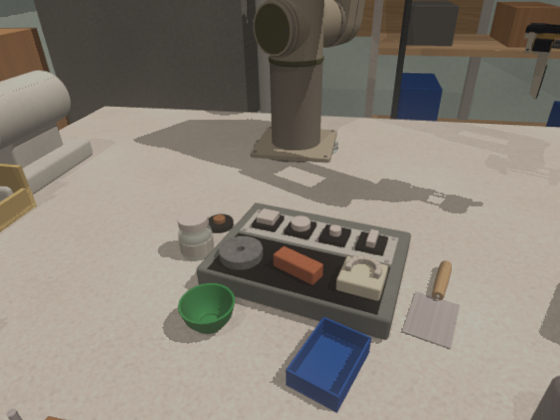

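The top view shows, from left to right, bar (155,225), small round (195,229), large round (233,233) and square (272,237). The scene view shows the same order, mirrored. Next I'll measure the cap centres on the z = 66 mm plane in both views.

```bash
cat > h.py <<'E'
from plant import *
import cv2, numpy as np
from scipy.spatial.transform import Rotation as R
def ray(c,u,v,z):
    d=np.array([(u-c["cx"])/c["fx"],(v-c["cy"])/c["fy"]]);p=d.copy()
    for _ in range(20): p=d/(1+c["k1"]*(p@p))
    w=c["T"][:3,:3]@[*p,1];o=c["T"][:3,3]
    return o+w*(z-o[2])/w[2]
def caps(n,roi,z=.066,th=150):
    c=read_camera(n);x0,y0,x1,y1=roi
    g=cv2.cvtColor(c["image"],cv2.COLOR_RGB2GRAY)[y0:y1,x0:x1]
    m=(cv2.resize(g,None,fx=4,fy=4,interpolation=cv2.INTER_CUBIC)>th).astype(np.uint8)
    k,_,st,ce=cv2.connectedComponentsWithStats(m)
    out=[]
    for i in range(1,k):
        a=st[i][4]/16
        if 30<a<900:
            u,v=(ce[i]+.5)/4-.5+[x0,y0];out.append((round(u,1),round(v,1),a,ray(c,u,v,z).round(4)))
    return sorted(out,key=lambda o:o[0])
E
python3 - <<'E'
from h import *
for n,roi in(("top",(135,205,300,255)),("scene",(240,205,400,260))):
    for th in (130,160):
        o=caps(n,roi,th=th);print(n,th)
        for a in o: print(a)
s=read_state();M=R.from_rotvec(s['orientation']).as_matrix();print(M.round(3))
E
```

```text
top 130
(np.float64(154.1), np.float64(223.8), np.float64(157.9375), array([0.5171, 0.2168, 0.066 ]))
(np.float64(193.1), np.float64(227.9), np.float64(101.375), array([0.5059, 0.1558, 0.066 ]))
(np.float64(232.5), np.float64(232.1), np.float64(326.5), array([0.4947, 0.0949, 0.066 ]))
(np.float64(272.1), np.float64(236.3), np.float64(373.25), array([0.4834, 0.0341, 0.066 ]))
top 160
scene 130
(np.float64(244.1), np.float64(209.6), np.float64(103.625), array([ 0.4789, -0.01  ,  0.066 ]))
(np.float64(335.4), np.float64(227.7), np.float64(67.1875), array([0.5079, 0.1573, 0.066 ]))
(np.float64(372.6), np.float64(235.5), np.float64(114.6875), array([0.5195, 0.2184, 0.066 ]))
scene 160
(np.float64(243.7), np.float64(209.2), np.float64(88.375), array([ 0.4777, -0.011 ,  0.066 ]))
(np.float64(335.3), np.float64(227.7), np.float64(41.5), array([0.5077, 0.1571, 0.066 ]))
(np.float64(372.6), np.float64(235.5), np.float64(81.8125), array([0.5195, 0.2184, 0.066 ]))
[[-0.918  0.397 -0.   ]
 [ 0.397  0.918 -0.001]
 [ 0.    -0.001 -1.   ]]
```

Call:
arm_command(
  increments=[
    [-0.2, -0.17, 0, 0, 0, 0],
    [-0.4, -0.35, 0, 0, 0, 0],
    [-0.6, -0.52, 0, 0, 0, 0],
    [-0.8, -0.7, 0, 0, 0, 0],
    [-1, -0.87, 0, 0, 0, 0],
  ],
  fingers=1,
  force=20,
)

```text
t: 0.92
tool_pos: [0.3529, 0.3102, 0.4048]
orientation: [0.636, 3.076, 0.0]
force: [1.2, 0.2, -0.3]
opening: 0.0477
gripper_force: 0.0
```

Call:
arm_command(
  increments=[
    [-0.2, -0.17, 0, 0, 0, 0],
    [-0.4, -0.35, 0, 0, 0, 0],
    [-0.6, -0.52, 0, 0, 0, 0],
    [-0.8, -0.7, 0, 0, 0, 0],
    [-1, -0.87, 0, 0, 0, 0],
  ],
)

```text
t: 1.55
tool_pos: [0.4675, 0.071, 0.405]
orientation: [0.636, 3.076, 0.0]
force: [-0.1, 0.6, -0.8]
opening: 0.0009
gripper_force: 0.0
```

```bash
cat > d.py <<'E'
from h import *
import sys
s=read_state();M=R.from_rotvec(s['orientation']).as_matrix()
print(s['t'],s['tool_pos'].round(4),s['opening'],s['force'].round(1),M.round(3).tolist())
for n,x,y in(("sq",.484,.035),("lr",.4955,.096)):
    print(n,(M.T@(np.array([x,y,.266])-s['tool_pos'])/.2).round(4))
E
python3 d.py
```

```text
1.55 [0.4675 0.071  0.405 ] 0.0008786993322314025 [-0.1  0.6 -0.8] [[-0.918, 0.397, 0.001], [0.397, 0.918, 0.0], [-0.001, 0.0, -1.0]]
sq [-0.1465 -0.1327  0.695 ]
lr [-0.0783  0.1701  0.695 ]
```

Next I'll move over the square key and lower the tips to about 14 mm above the cap.

Call:
arm_command(
  increments=[
    [-0.147, -0.133, 0.1, 0, 0, 0],
    [-0.147, -0.133, 0.35, 0, 0, 0],
    [-0.147, -0.133, 0.55, 0, 0, 0],
    [-0.147, -0.133, 0.695, 0, 0, 0],
    [-0.147, -0.133, 0.695, 0, 0, 0],
  ],
)

```text
t: 2.17
tool_pos: [0.4822, 0.0366, 0.2633]
orientation: [-0.635, -3.071, 0.001]
force: [0.1, -0.6, 0.1]
opening: 0.0009
gripper_force: 0.0
```

```bash
python3 d.py; python3 - <<'E'
from h import *
a=read_camera("top")["image"][180:280,120:320];b=read_camera("scene")["image"][160:260,220:420]
cv2.imwrite("pics/c1.png",cv2.resize(np.vstack([a,b]),None,fx=3,fy=3)[:,:,::-1])
E
```

```text
2.175 [0.4822 0.0366 0.2633] 0.0008694263314021854 [ 0.1 -0.6  0.1] [[-0.918, 0.397, -0.005], [0.397, 0.918, 0.0], [0.005, -0.002, -1.0]]
sq [-0.0113 -0.0039 -0.0136]
lr [ 0.057   0.2989 -0.0138]
```

View pics/c1.png

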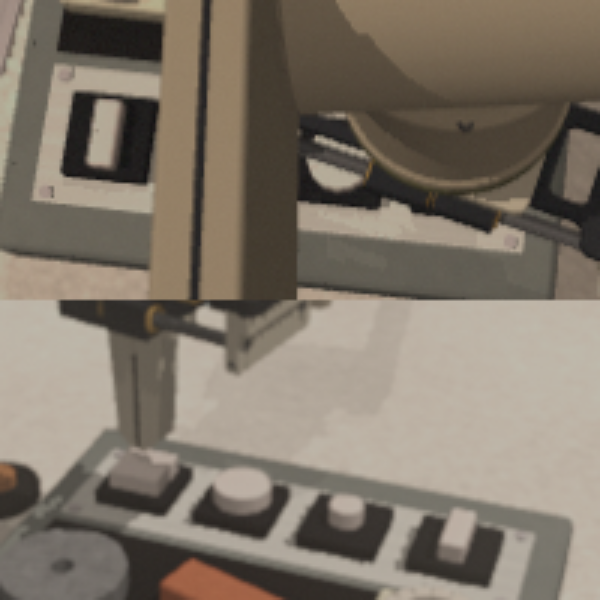

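The picture shows the closed fingertips directly over the square cap (crop pixel about 140,450) and clear of the other keys. Now the press.

Call:
arm_command(
  increments=[
    [0, 0, 0.04, 0, 0, 0],
    [0, 0, 0.08, 0, 0, 0],
    [0, 0, 0.11, 0, 0, 0],
    [0, 0, 0.11, 0, 0, 0],
    [0, 0, 0.11, 0, 0, 0],
  ],
)

```text
t: 2.9
tool_pos: [0.4842, 0.0367, 0.2445]
orientation: [0.636, 3.075, 0.001]
force: [1.4, -0.2, 4.4]
opening: 0.0005
gripper_force: 2.4
```

```bash
python3 d.py; python3 - <<'E'
from h import *
b=read_camera("scene")["image"][180:260,220:420]
cv2.imwrite("pics/c2.png",cv2.resize(b,None,fx=4,fy=4)[:,:,::-1])
E
```

```text
2.9 [0.4842 0.0367 0.2445] 0.0004561514799220955 [ 1.4 -0.2  4.4] [[-0.918, 0.397, 0.002], [0.397, 0.918, -0.0], [-0.002, 0.001, -1.0]]
sq [-0.0026 -0.0079 -0.1075]
lr [ 0.0655  0.2949 -0.1074]
```

View pics/c2.png

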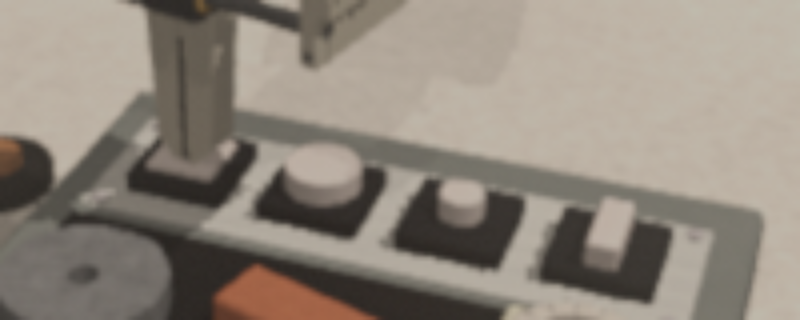

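The square cap (about 190,165 in the crop) is down near the bezel, and the other caps are up. Force is 4.4 N, so I'll go slightly deeper until it's clearly on the stop.

Call:
arm_command(
  increments=[
    [0, 0, 0.005, 0, 0, 0],
    [0, 0, 0.01, 0, 0, 0],
    [0, 0, 0.01, 0, 0, 0],
    [0, 0, 0.01, 0, 0, 0],
    [0, 0, 0.01, 0, 0, 0],
  ],
)

```text
t: 3.58
tool_pos: [0.4843, 0.0367, 0.2441]
orientation: [0.636, 3.074, 0.001]
force: [-7.0, 0.0, 22.3]
opening: 0.0004
gripper_force: 10.9
```

Call:
arm_command(
  increments=[
    [0, 0, -0.05, 0, 0, 0],
    [0, 0, -0.15, 0, 0, 0],
    [0, 0, -0.25, 0, 0, 0],
    [0, 0, -0.25, 0, 0, 0],
    [0, 0, -0.25, 0, 0, 0],
  ],
)

```text
t: 4.2
tool_pos: [0.4831, 0.0366, 0.2906]
orientation: [-0.636, -3.075, 0.0]
force: [-0.3, -0.2, -0.8]
opening: 0.0005
gripper_force: 0.0
```

```bash
python3 d.py
```

```text
4.2 [0.4831 0.0366 0.2906] 0.0005468648754755932 [-0.3 -0.2 -0.8] [[-0.918, 0.397, -0.002], [0.397, 0.918, 0.0], [0.001, -0.001, -1.0]]
sq [-0.0075 -0.0056  0.1229]
lr [0.0607 0.2972 0.1228]
```

The square key bottomed at 22 N and has been released. Next, the large round key.

Call:
arm_command(
  increments=[
    [0.03, 0.15, 0, 0, 0, 0],
    [0.061, 0.297, 0, 0, 0, 0],
    [0.061, 0.297, 0.06, 0, 0, 0],
    [0.061, 0.297, 0.13, 0, 0, 0],
    [0.061, 0.297, 0.13, 0, 0, 0],
  ],
)

```text
t: 4.82
tool_pos: [0.4947, 0.0952, 0.2631]
orientation: [-0.636, -3.072, 0.002]
force: [-0.2, 0.3, -0.3]
opening: 0.0005
gripper_force: 0.0
```

```bash
python3 d.py; python3 - <<'E'
from h import *
b=read_camera("scene")["image"][180:260,220:420]
cv2.imwrite("pics/c3.png",cv2.resize(b,None,fx=4,fy=4)[:,:,::-1])
E
```

```text
4.825 [0.4947 0.0952 0.2631] 0.0005329259204011156 [-0.2  0.3 -0.3] [[-0.918, 0.397, -0.005], [0.397, 0.918, -0.001], [0.004, -0.002, -1.0]]
sq [-0.0705 -0.2975 -0.0142]
lr [-0.0021  0.0052 -0.0146]
```

View pics/c3.png

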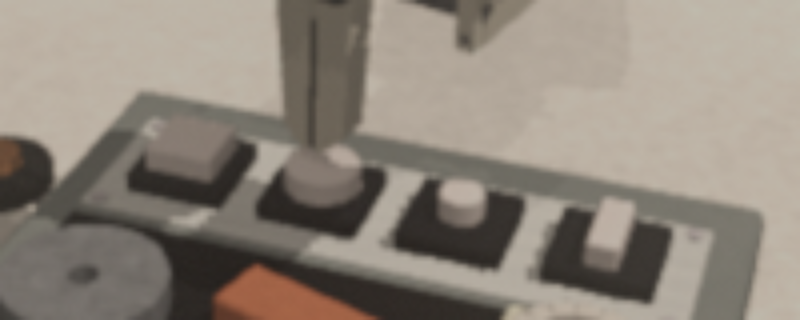

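The square cap (190,145) is up again, and the tips (320,140) are over the large round cap. I'll press it the same way.

Call:
arm_command(
  increments=[
    [0, 0, 0.04, 0, 0, 0],
    [0, 0, 0.08, 0, 0, 0],
    [0, 0, 0.11, 0, 0, 0],
    [0, 0, 0.117, 0, 0, 0],
    [0, 0, 0.117, 0, 0, 0],
  ],
)

```text
t: 5.5
tool_pos: [0.4964, 0.0958, 0.2441]
orientation: [0.636, 3.075, -0.001]
force: [-7.5, -3.0, 18.5]
opening: 0.0005
gripper_force: 9.1
```

Call:
arm_command(
  increments=[
    [0, 0, 0.003, 0, 0, 0],
    [0, 0, 0.003, 0, 0, 0],
    [0, 0, 0.003, 0, 0, 0],
    [0, 0, 0.003, 0, 0, 0],
    [0, 0, 0.003, 0, 0, 0],
  ],
)

```text
t: 6.12
tool_pos: [0.4964, 0.0958, 0.2441]
orientation: [0.636, 3.075, -0.001]
force: [-8.9, -3.5, 23.0]
opening: 0.0003
gripper_force: 11.4
```

Call:
arm_command(
  increments=[
    [0, 0, -0.05, 0, 0, 0],
    [0, 0, -0.15, 0, 0, 0],
    [0, 0, -0.35, 0, 0, 0],
    [0, 0, -0.6, 0, 0, 0],
    [0, 0, -0.6, 0, 0, 0],
  ],
)

```text
t: 6.75
tool_pos: [0.4973, 0.0962, 0.3665]
orientation: [0.634, 3.069, 0.004]
force: [0.3, -0.7, 0.8]
opening: 0.0003
gripper_force: 0.0
```

```bash
python3 d.py; python3 - <<'E'
from h import *
b=read_camera("scene")["image"][180:260,220:420]
cv2.imwrite("pics/c4.png",cv2.resize(b,None,fx=4,fy=4)[:,:,::-1])
E
```

```text
6.75 [0.4973 0.0962 0.3665] 0.00033838172166483337 [ 0.3 -0.7  0.8] [[-0.918, 0.396, 0.008], [0.396, 0.918, 0.001], [-0.007, 0.004, -1.0]]
sq [-0.0567 -0.3094  0.5015]
lr [ 0.0114 -0.0066  0.5023]
```

View pics/c4.png

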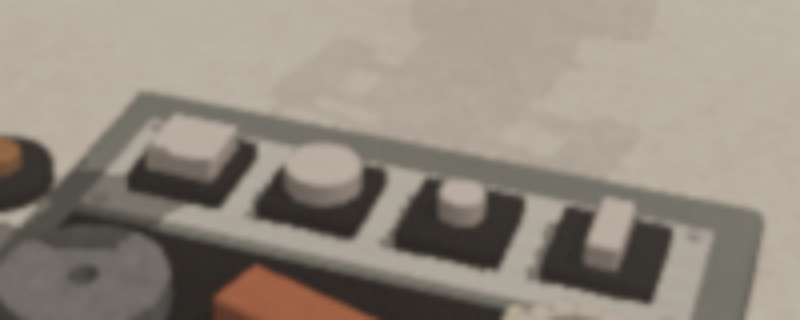

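All four caps are up (190,145; 323,173; 462,203; 608,235) and the robot is clear.

```bash
python3 -c "
from plant import *
print(close_job())"
```

```text
the job is handed in; nothing more can be done
None
```

I pressed the square key and then the large round key down to their stops (about 22 N each); all four keys are up, the arm is clear, and I handed the job in at about 7 s. It returned no verdict.

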